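# Set the transformer over the panel's hidden batten

### The arm

A 6-joint arm with a two-finger parallel gripper is mounted at the origin on the work surface. World frame = base frame: x ahead of the robot, y to its left, z up, the work surface at z = 0. Lengths are in m, angles in degrees, forces in N, time in s.
With the tool pointing down it reaches from about 0.2 to 0.875 m from the base axis. Payload 3.4 kg.
Tool frame: the origin (TCP) lies at the very end of the fingers, on their centre line; the grasp point (between the pads) lies bot.hold_point_z behind it (bot.hold_point_z is the distance from the TCP to the grasp point, in m); y points along the fingers, x is the direction in which the jaws open and shut, and the axes are right-handed (so a half turn about y gives the same grasp; the last joint's range is limited). The gripper opens to 94 mm and grips with 3 to 60 N. Pads are 16 mm wide; open, the fingers measure 119 mm over their backs; the gripper's body (75 mm by 177 mm) begins 78 mm behind the grasp point.
Start: joints at [-84.168, 15.808, 86.224, -0, 77.962, -6.933], TCP at [0.127, -0.561, 0.205] pointing down, gripper open.
Joint ranges: [-165.64, 165.64], [-43.16, 119.46], [12.63, 154.43], [-67.54, 247.53], [6.08, 155.33], [-154.97, 154.97]. Speed limits (degrees/s): [147.25, 147.25, 180, 180, 180, 180].

### API

Orientations are given as a 3x3 rotation matrix whose columns are the frame's x, y, z axes.
In Python, from rig import bot gives the robot as it stands. The module is installed in compiled form; this text tells all that it offers.
- The arm moves only by the tool step_arm, never from a script. Its argument "motion" is one flat list of numbers, 7 for each row, row after row: the shift along the tool's x, y, z in units of 60 mm (1.0 is 60 mm), then the turn, a rotation vector about the tool's x, y, z in units of 6 degrees (1.0 is 6 degrees), then the opening, from 0 (shut) to 1 (fully open). A call has 1 to 12 rows; each row shifts and turns the commanded pose from where the row before left it, along the tool's axes as they then stand; what a row does not reach is not made up. A row lasts 1/8 s, in which the tool goes at most 62.5 mm and 10.7 degrees, less where a joint would pass 70% of its speed; a pose out of reach is approached as far as the arm can. A call is refused whole if a number of a shift passes 1 or a number of a turn 1, either way. A call with a gripper value outside its range is refused whole. The fingers move at their own pace and stop on an object; "grip_force" is the grip in N (left out, the last holds). Time passes only in rows, so rows that do not move let the fingers close. It gives the time, the measured TCP pose, the force and the opening at its end, in the units of the state.
- bot.read_state(): the state, without advancing time (a new reading comes with each control period).
- bot.grab_frame(name): name is "scene" or "side" or "wrist"; returns the picture (480x640x3 uint8, red, green, blue); there is no depth.
- bot.get_calibration(name): a dict with "fx", "fy", "cx", "cy" (pixels), "R" (3x3) and "t" (3): a world point X has camera coordinates R X + t; the wrist camera has in their place "T_tool_cam" (4x4, takes a point from camera to tool coordinates, whose origin is the TCP and whose axes are the tool frame's). Camera axes: x right, y down, z forward; pixel columns grow to the right and rows downward; lengths in m; the calibration is good to about 2 mm. A picture is of the moment at which its call begins: read the wrist's pose just before it. get_calibration takes no time and is no camera call.
- bot.hand_in(): hands the job in, once; it reports no verdict.
Trained networks look in the newest picture that a camera, given by its name, has taken for a name from the list of things; names that differ only in an ending like _2 or _b are one class to them, and where a whole thing is asked for, a point or a joint stands for the part that bears it (a point fixed in the world has none). Each returns a list of dicts, best first, with "p" (0 to 1); they miss things now and then, are a little off and sometimes report something else, mostly with a low value. They report only what shows in the picture. A call takes as long as a camera call.
- bot.search_frame(thing, camera): "point" ([column, row] in pixels, amid what is visible of it).
- bot.spot_point(thing, camera): "point" ([column, row] in pixels: a listed point, or the origin of a listed thing).
The state is a dict: "time": time; "joint_pos": joint angles; "joint_velocities": joint speeds; "effort": joint torques, N m; "position": TCP position; "tool_rot": TCP orientation; "force": force on the tool from outside, world axes, zero at the start; "torque": the same for the moment, N m; "width": finger opening in m.
Only numpy, scipy, OpenCV 4.12 (cv2) and the standard library are available. Lean on these libraries where they do the work, as an engineer would, in place of code of your own. Each camera call takes 0.05 s, during which the arm holds its last target. There are 200 camera calls.

### The job

The heavy transformer is going onto this demonstration panel, and its thin plastic face can only carry it where the wooden batten runs behind it. Press along the face with the bare fingertips until you feel where the batten is, then set the transformer down on the face, centred over the batten with its two feet in line along it, and let go. It should stand level and firm. Do not drop it, do not let it sink into the face where nothing carries it, and leave everything else where it lies.

Things in the scene. Friction and masses are not known exactly. Their poses are not given: they have to be found in the camera images.
- panel: Demonstration panel lying flat on the table, fixed: 260 mm deep (its x), 400 mm long (its y), 50 mm high. Origin: centre of its underside; z up. Its two ends (60 mm each, panel y beyond -140 and +140 mm) are solid timber decks. Between them lies the thin white plastic face, edged front and back by 12 mm of timber, all level. One timber batten is hidden under the face.
- face_mid (a point): Centre of the face's top, 50 mm above the table, axes as the panel. The face is a 4 mm twin-wall plastic sheet, 234 mm (panel x) by 280 mm (panel y), held only at the two decks. Away from decks and batten it yields about 1 mm for every 0.5 to 2 N of fingertip, two or three times stiffer close to a support, and springs back.
- face_left (a point): Middle of the face's left (+y) end, at its top, where it meets the deck (panel y = +140 mm). The hidden batten is 25 mm wide and runs straight across the panel, along panel x over the whole depth. Its middle lies anywhere from panel y = -90 to +90 mm; over it the face is as good as rigid. Nothing outside shows where.
- face_right (a point): Middle of the face's right (-y) end, at its top, where it meets the other deck (panel y = -140 mm).
- transformer_mid (a point): Mains transformer, 0.6 to 0.95 kg, 60 mm tall, standing on the table left or right of the panel, yaw within 0.5 rad of the world's. Point: on its centre line 30 mm above its underside, mid-winding. Axes: x from foot to foot, z up. Steel base strap 92 (x) x 40 (y) x 4 mm, core 66 x 34 mm, paper-wrapped winding 40 (x) x 52 (y) mm, from 13 to 49 mm high: grip it there, along y.
- meter_mid (a point): Multimeter, 150 x 76 x 34 mm, lying flat on the table, on the other side of the panel from the transformer; this point is its centre.
- breadboard_mid (a point): White solderless breadboard, 83 x 55 x 9.5 mm, lying on the panel's left (+y) end deck; this point is its centre.
- terminals_mid (a point): Grey strip of screw terminals, 116 x 22 x 18 mm, lying on the panel's right (-y) end deck; this point is its centre.
- tub_mid (a point): Clear plastic tub, round and empty, 80 mm across and 50 mm tall, standing by the left (+y) end of the panel; this point is its centre.
- carton_mid (a point): Small brown carton, 60 x 90 x 32 mm, on the table by the right (-y) end of the panel; this point is its centre.

How it is judged (in metres and radians):
On the way, in this order (a step that is already met when the one before it is completed fails the run):
1. the panel has been pressed with the bare fingertips (over 3 N) while the transformer still stood where it was (contact force between the fingers and panel above 3 N and distance of transformer_mid from where it was at the start of the episode below 0.02 m), for 0.1 s.
2. the transformer stands on the face over the batten, let go (x of transformer_mid in the frame of panel between -0.066 and 0.066 m and y of transformer_mid in the frame of panel between -0.11 and 0.11 m and z of transformer_mid in the frame of panel between 0.0788 and 0.083 m and angle between transformer_mid's own z axis and vertical below 0.018 rad and angle between the x axis of transformer_mid and the x axis of panel, either way round below 0.17 rad and linear speed of transformer below 0.01 m/s and contact force between the fingers and transformer below 0.1 N), for 0.3 s.
At the end, for the whole second after the job is handed in: The transformer stands released and at rest on the face (centre within 66 mm of the panel middle along its x, 110 mm along its y), level within 1 degree, not sunk by more than 1.2 mm, so that the batten carries it, its foot-to-foot axis within 10 degrees of the panel x axis (all of step 2); the robot touches nothing.
It fails at once if the transformer sank more than 2.5 mm into the face (x of transformer_mid in the frame of panel between -0.115 and 0.115 m and y of transformer_mid in the frame of panel between -0.135 and 0.135 m and z of transformer_mid in the frame of panel below 0.0775 m).
It fails at once if the transformer was dropped (over 0.4 m/s out of the fingers) (linear speed of transformer above 0.4 m/s and contact force between the fingers and transformer below 0.5 N).
It fails at once if the transformer was tipped more than 35 degrees (angle between transformer_mid's own z axis and vertical above 0.61 rad).
It fails at once if a bystander was moved more than 25 mm (distance of any of meter_mid, breadboard_mid, terminals_mid, tub_mid, carton_mid from where it was at the start of the episode above 0.025 m).
It also fails if it takes over 69 s, if anything falls off the work surface, if the arm or the gripper's body presses on something with over 40 N, if the wrist force passes 120 N, or if a joint passes its speed limit or range.

## Working session

There is one attempt and no reset: what is moved stays moved. The work goes in short steps, Python scripts to look and compute and a tool call to move; the robot and the scene stay as the last step left them, time stands still between calls to the robot, and variables do not carry over. Pictures are saved under pics/ and viewed, about 8 in all and at most 12, crops included, and the job is handed in when it is done.

Besides the shell and the picture viewer there is one more tool, called after "Call:" as a command line: name --argument value ..., lists and objects as JSON in quotes. step_arm: Moves the arm, as the interface text tells. Its arguments: {"type":"object","properties":{"motion":{"type":"array","items":{"type":"number"}},"grip_force":{"type":"number"}},"required":["motion"]}

```bash
mkdir -p pics; cat > h.py <<'E'
import numpy as np, cv2
from rig import bot
def ray(cam,px,st=None):
    c=bot.get_calibration(cam)
    d=np.array([(px[0]-c["cx"])/c["fx"],(px[1]-c["cy"])/c["fy"],1.])
    if "R" in c:
        R=np.array(c["R"]);t=np.array(c["t"]);return -R.T@t,R.T@d
    st=st or bot.read_state();T=np.array(c["T_tool_cam"]);Rt=np.array(st["tool_rot"])
    return Rt@T[:3,3]+np.array(st["position"]),Rt@T[:3,:3]@d
def atz(cam,px,z,st=None):
    o,d=ray(cam,px,st);return o+d*(z-o[2])/d[2]
def snap(cam,name):
    im=bot.grab_frame(cam);cv2.imwrite(f"pics/{name}.png",im[...,::-1]);return im
E
python3 - <<'E'
from h import *
np.set_printoptions(precision=4,suppress=True)
s=bot.read_state();print(s["position"],s["tool_rot"],s["force"],s["width"],bot.hold_point_z,s["time"])
Z=dict(face_mid=.05,face_left=.05,face_right=.05,transformer_mid=.03,meter_mid=.017,breadboard_mid=.055,terminals_mid=.059,tub_mid=.025,carton_mid=.016)
ims=[]
for cam in("scene","side"):
    ims.append(snap(cam,cam+"0"))
    for n,z in Z.items():
        for r in bot.spot_point(n,cam)[:2]: print(cam,n,round(r["p"],2),np.round(r["point"]),atz(cam,r["point"],z))
E
```

```text
[ 0.127  -0.5602  0.2046] [[ 0.221  -0.0002  0.9753]
 [-0.9753  0.0018  0.221 ]
 [-0.0018 -1.      0.0002]] [-0.4492 -0.0224 -0.3359] 0.09409458378364213 0.0188 0.0
scene face_mid 0.77 [312. 242.] [ 0.5389 -0.0033  0.05  ]
scene face_left 0.94 [370. 275.] [0.5395 0.1467 0.05  ]
scene transformer_mid 0.84 [470. 284.] [0.434  0.3338 0.03  ]
scene meter_mid 0.69 [257. 215.] [ 0.5316 -0.1631  0.017 ]
scene breadboard_mid 0.78 [374. 291.] [0.5694 0.1737 0.055 ]
scene terminals_mid 0.72 [258. 195.] [ 0.5063 -0.175   0.059 ]
scene tub_mid 0.62 [424. 358.] [0.6314 0.3285 0.025 ]
scene carton_mid 0.85 [185. 218.] [ 0.6289 -0.3025  0.016 ]
side face_mid 0.93 [316. 246.] [ 0.5457 -0.0041  0.05  ]
side face_mid 0.39 [253. 307.] [0.5728 0.1684 0.05  ]
side face_left 0.65 [279. 297.] [0.5468 0.133  0.05  ]
side face_right 0.87 [348. 207.] [ 0.5377 -0.1386  0.05  ]
side transformer_mid 0.56 [287. 442.] [0.4318 0.331  0.03  ]
side meter_mid 0.75 [401. 179.] [ 0.4859 -0.3318  0.017 ]
side breadboard_mid 0.81 [253. 306.] [0.5702 0.1705 0.055 ]
side breadboard_mid 0.3 [342. 171.] [ 0.5946 -0.2483  0.055 ]
side terminals_mid 0.77 [371. 198.] [ 0.5044 -0.1743  0.059 ]
side tub_mid 0.67 [160. 385.] [0.6281 0.3261 0.025 ]
```

View pics/scene0.png

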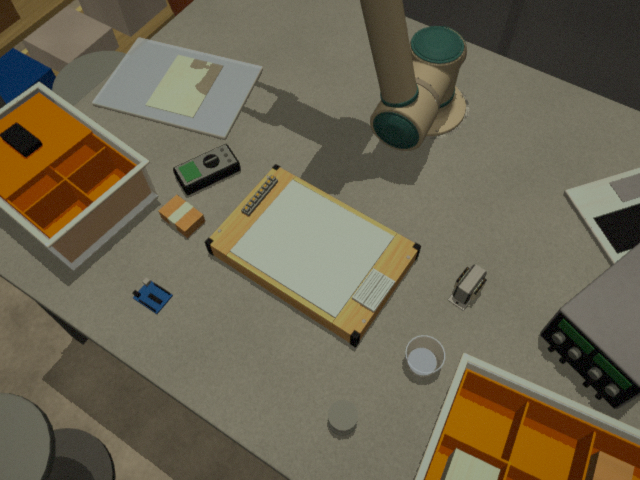

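View pics/side0.png

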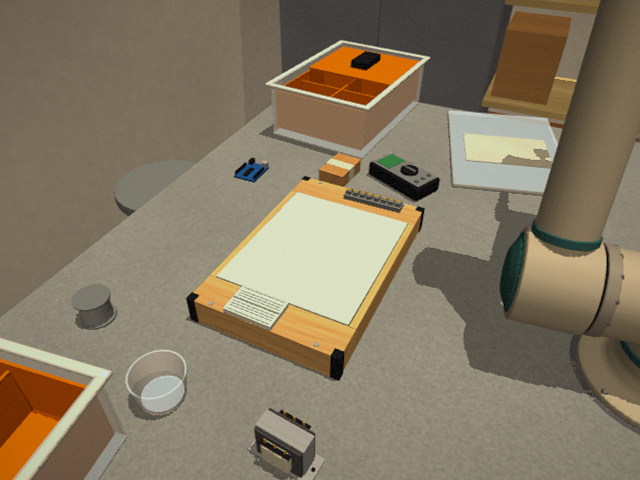

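Scene: the panel is at centre with a white face, the transformer is to its left (scene 470,284), the meter is right of the panel (207,168), and the tub is at (424,358). Next I fit the panel pose from the face corners.

```bash
python3 - <<'E'
from h import *
np.set_printoptions(precision=4,suppress=True)
for cam,seed in(("scene",(312,242)),("side",(316,246))):
    im=cv2.imread(f"pics/{cam}0.png")
    m=np.zeros((482,642),np.uint8)
    cv2.floodFill(im.copy(),m,seed,0,(4,4,4),(4,4,4),4|(255<<8)|cv2.FLOODFILL_MASK_ONLY)
    m=m[1:-1,1:-1]
    c=max(cv2.findContours(m,0,1)[0],key=cv2.contourArea)
    h=cv2.convexHull(c)[:,0]
    P=np.array([atz(cam,p,.05)[:2] for p in h])
    r=cv2.minAreaRect((P*1000).astype(np.float32));print(cam,cv2.contourArea(c),r)
s=bot.read_state()
print(s["joint_pos"])
c=bot.get_calibration("wrist");print(np.array(c["T_tool_cam"]),c["fx"])
E
```

```text
scene 11132.0 ((541.7212524414062, -1.3942413330078125), (277.0022888183594, 232.14523315429688), 88.39555358886719)
side 13444.0 ((540.0171508789062, -1.32257080078125), (276.7670593261719, 231.90257263183594), 87.7283935546875)
[-84.166   15.8064  86.223   -0.0015  77.962   -6.9326]
[[ 1.     -0.001   0.0015  0.    ]
 [-0.0017 -0.2477  0.9688 -0.179 ]
 [-0.0006 -0.9688 -0.2477  0.072 ]
 [ 0.      0.      0.      1.    ]] 403.9017146897285
```

```bash
cat >> h.py <<'E'
from scipy.spatial.transform import Rotation as Ro
C=np.array([.5408,-.0014]);YAW=np.radians(-1.94)
def pw(x,y,z): # panel -> world
    c,s=np.cos(YAW),np.sin(YAW);return np.array([C[0]+c*x-s*y,C[1]+s*x+c*y,z])
def wp(p):
    c,s=np.cos(YAW),np.sin(YAW);d=np.array(p[:2])-C;return np.array([c*d[0]+s*d[1],-s*d[0]+c*d[1],p[2]])
def plan(way,yaw,grip,n):
    """way: list of world points, yaw: angle of tool x at the end (deg), n rows per leg; turn in first leg"""
    s=bot.read_state();p=np.array(s["position"]);R=np.array(s["tool_rot"])
    a=np.radians(yaw);x=np.array([np.cos(a),np.sin(a),0]);y=np.array([0,0,-1.]);G=np.c_[x,y,np.cross(x,y)]
    for k,(w,m) in enumerate(zip(way,n)):
        out=[]
        for i in range(m,0,-1):
            d=np.round(R.T@(np.array(w)-p)/i/.06,2); r=np.round(np.degrees(Ro.from_matrix(R.T@G).as_rotvec())/6/i,2)
            p=p+R@d*.06;R=R@Ro.from_rotvec(np.radians(r*6)).as_matrix();out+=list(d)+list(r)+[grip]
        print("leg",k,m,"rows max",max(map(abs,out)));print(",".join(f"{v+0:g}" for v in out))
E
python3 - <<'E'
from h import *
plan([pw(0,-.1,.1),pw(0,-.1,.06)],np.degrees(YAW)-90,0,[12,2])
E
```

```text
leg 0 12 rows max 0.7
-0.5,0.15,0.7,0,0.2,0,0,-0.51,0.15,0.69,0,0.2,0,0,-0.52,0.15,0.67,0,0.21,0,0,-0.54,0.15,0.66,0,0.2,0,0,-0.55,0.14,0.65,0,0.21,0,0,-0.57,0.15,0.64,0,0.2,0,0,-0.58,0.14,0.63,0,0.21,0,0,-0.6,0.15,0.62,0,0.2,0,0,-0.61,0.14,0.6,0,0.21,0,0,-0.62,0.15,0.59,0,0.2,0,0,-0.63,0.14,0.58,0,0.21,0,0,-0.65,0.15,0.56,0,0.2,0,0
leg 1 2 rows max 0.33
0,0.33,0,0,0,0,0,0,0.33,0,0,0,0,0
```

Call:
step_arm --motion '[-0.5,0.15,0.7,0,0.2,0,0,-0.51,0.15,0.69,0,0.2,0,0,-0.52,0.15,0.67,0,0.21,0,0,-0.54,0.15,0.66,0,0.2,0,0,-0.55,0.14,0.65,0,0.21,0,0,-0.57,0.15,0.64,0,0.2,0,0,-0.58,0.14,0.63,0,0.21,0,0,-0.6,0.15,0.62,0,0.2,0,0,-0.61,0.14,0.6,0,0.21,0,0,-0.62,0.15,0.59,0,0.2,0,0,-0.63,0.14,0.58,0,0.21,0,0,-0.65,0.15,0.56,0,0.2,0,0]'

```text
time: 2.5
position: [0.539, -0.0999, 0.0998]
tool_rot: [[-0.034, 0.001, 0.999], [-0.999, -0.001, -0.034], [0.001, -1.0, 0.001]]
force: [0.5, -0.1, -0.7]
width: 0.0005
```

Call:
step_arm --motion '[0,0.33,0,0,0,0,0,0,0.33,0,0,0,0,0,0,0,0,0,0,0,0,0,0,0,0,0,0,0]'

```text
time: 3.0
position: [0.5382, -0.1015, 0.0609]
tool_rot: [[-0.034, 0.001, 0.999], [-0.999, -0.0, -0.034], [0.0, -1.0, 0.001]]
force: [-0.5, 0.1, 0.6]
width: 0.0006
```

```bash
python3 - <<'E'
from h import *
np.set_printoptions(precision=4,suppress=True)
s=bot.read_state();print(wp(s["position"]),s["force"],s["width"],s["time"]);print(np.array(s["tool_rot"]))
E
```

```text
[ 0.0008 -0.1001  0.0609] [-0.5038  0.0826  0.6008] 0.0005951136162717115 3.0
[[-0.034   0.001   0.9994]
 [-0.9994 -0.0004 -0.034 ]
 [ 0.0004 -1.      0.0011]]
```

Call:
step_arm --motion '[0,0.23,0,0,0,0,0,0,0,0,0,0,0,0,0,0,0,0,0,0,0]'

```text
time: 3.38
position: [0.5392, -0.1019, 0.0475]
tool_rot: [[-0.034, 0.003, 0.999], [-0.999, -0.001, -0.034], [0.001, -1.0, 0.003]]
force: [1.0, 0.2, 4.6]
width: 0.0003
```

Call:
step_arm --motion '[0,-0.1,0,0,0,0,0,-0.33,0,0,0,0,0,0,0,0.1,0,0,0,0,0,0,0,0,0,0,0,0]'

```text
time: 3.88
position: [0.5378, -0.0795, 0.0461]
tool_rot: [[-0.034, -0.001, 0.999], [-0.999, 0.002, -0.034], [-0.002, -1.0, -0.001]]
force: [0.1, 4.3, 4.6]
width: 0.0007
```

Call:
step_arm --motion '[0,-0.1,0,0,0,0,0,-0.33,0,0,0,0,0,0,0,0.1,0,0,0,0,0,0,0,0,0,0,0,0]'

```text
time: 4.38
position: [0.5391, -0.0607, 0.0462]
tool_rot: [[-0.034, -0.0, 0.999], [-0.999, 0.001, -0.034], [-0.001, -1.0, -0.0]]
force: [1.4, 2.3, 3.8]
width: 0.0002
```

Call:
step_arm --motion '[0,-0.1,0,0,0,0,0,-0.33,0,0,0,0,0,0,0,0.1,0,0,0,0,0,0,0,0,0,0,0,0]'

```text
time: 4.88
position: [0.5396, -0.0409, 0.0462]
tool_rot: [[-0.033, -0.0, 0.999], [-0.999, 0.001, -0.033], [-0.001, -1.0, -0.0]]
force: [0.0, 2.7, 3.0]
width: 0.0001
```

Call:
step_arm --motion '[0,-0.1,0,0,0,0,0,-0.33,0,0,0,0,0,0,0,0.1,0,0,0,0,0,0,0,0,0,0,0,0]'

```text
time: 5.38
position: [0.5404, -0.0209, 0.0463]
tool_rot: [[-0.034, -0.0, 0.999], [-0.999, 0.001, -0.034], [-0.001, -1.0, -0.0]]
force: [-0.8, 2.0, 4.8]
width: 0.0003
```

Call:
step_arm --motion '[0,-0.1,0,0,0,0,0,-0.33,0,0,0,0,0,0,0,0.1,0,0,0,0,0,0,0,0,0,0,0,0]'

```text
time: 5.88
position: [0.5411, -0.001, 0.0464]
tool_rot: [[-0.034, 0.0, 0.999], [-0.999, 0.002, -0.034], [-0.002, -1.0, 0.0]]
force: [0.1, 3.8, 5.0]
width: 0.0006
```

Call:
step_arm --motion '[0,-0.1,0,0,0,0,0,-0.33,0,0,0,0,0,0,0,0.1,0,0,0,0,0,0,0,0,0,0,0,0]'

```text
time: 6.38
position: [0.5419, 0.0193, 0.047]
tool_rot: [[-0.034, 0.001, 0.999], [-0.999, 0.002, -0.034], [-0.002, -1.0, 0.001]]
force: [-1.2, 4.9, 9.4]
width: 0.0007
```

Call:
step_arm --motion '[0,-0.1,0,0,0,0,0,-0.33,0,0,0,0,0,0,0,0.1,0,0,0,0,0,0,0,0,0,0,0,0]'

```text
time: 6.88
position: [0.5426, 0.0396, 0.0491]
tool_rot: [[-0.034, 0.001, 0.999], [-0.999, 0.002, -0.034], [-0.003, -1.0, 0.001]]
force: [-5.1, 5.1, 20.8]
width: 0.0004
```

Call:
step_arm --motion '[0,-0.1,0,0,0,0,0,-0.33,0,0,0,0,0,0,0,0.1,0,0,0,0,0,0,0,0,0,0,0,0]'

```text
time: 7.38
position: [0.5433, 0.06, 0.0498]
tool_rot: [[-0.034, 0.002, 0.999], [-0.999, 0.003, -0.034], [-0.003, -1.0, 0.001]]
force: [-6.9, 4.8, 28.4]
width: 0.0003
```

Call:
step_arm --motion '[0,-0.1,0,0,0,0,0,-0.33,0,0,0,0,0,0,0,0.1,0,0,0,0,0,0,0,0,0,0,0,0]'

```text
time: 7.88
position: [0.5439, 0.08, 0.0489]
tool_rot: [[-0.034, 0.001, 0.999], [-0.999, 0.004, -0.034], [-0.004, -1.0, 0.001]]
force: [-5.1, 5.5, 24.2]
width: 0.0004
```

Call:
step_arm --motion '[0,-0.1,0,0,0,0,0,-0.33,0,0,0,0,0,0,0,0.1,0,0,0,0,0,0,0,0,0,0,0,0]'

```text
time: 8.38
position: [0.5446, 0.0997, 0.0487]
tool_rot: [[-0.034, 0.001, 0.999], [-0.999, 0.004, -0.034], [-0.004, -1.0, 0.001]]
force: [-5.6, 5.5, 23.2]
width: 0.0005
```

Call:
step_arm --motion '[0,-0.25,0,0,0,0,0,0,0,0,0,0,0,0,0,0,0,0,0,0,0]'

```text
time: 8.75
position: [0.5436, 0.0967, 0.0603]
tool_rot: [[-0.034, -0.002, 0.999], [-0.999, -0.0, -0.034], [0.001, -1.0, -0.002]]
force: [-0.7, -0.2, 0.5]
width: 0.0004
```

```bash
python3 - <<'E'
from h import *
snap("wrist","w1")
snap("side","s1")
E
```

```text
(no output)
```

View pics/s1.png

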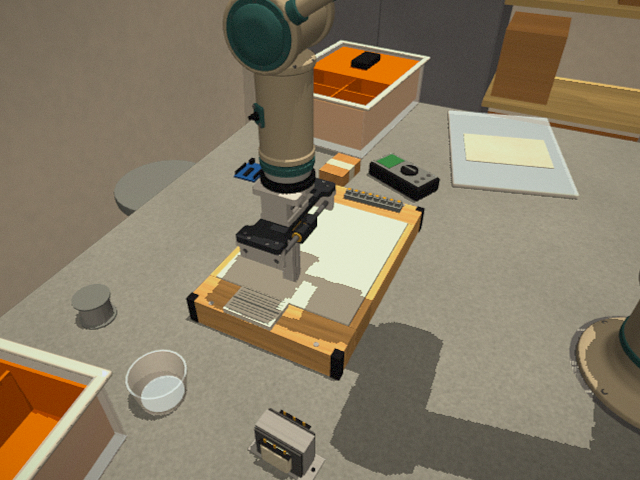

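View pics/w1.png

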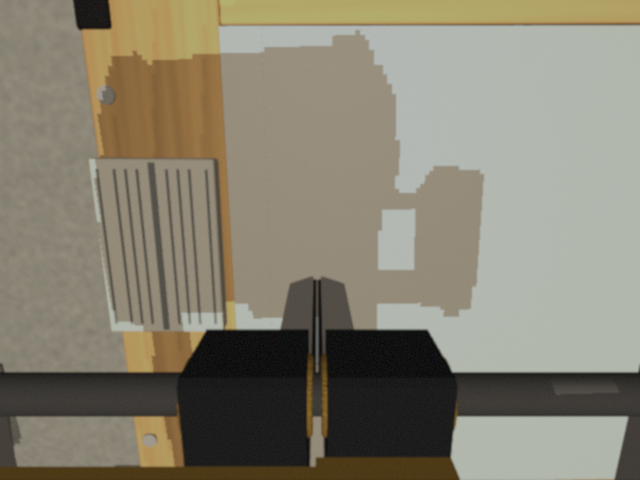

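Call:
step_arm --motion '[0.0,0.22,0,0,0,0,0,0,0,0,0,0,0,0,0,0,0,0,0,0,0]'

```text
time: 9.22
position: [0.5451, 0.0966, 0.049]
tool_rot: [[-0.034, 0.002, 0.999], [-0.999, -0.0, -0.034], [-0.0, -1.0, 0.002]]
force: [-1.8, -1.8, 11.6]
width: 0.0005
```

Call:
step_arm --motion '[0,-0.15,0,0,0,0,0,0.1,0,0,0,0,0,0,0,0.15,0,0,0,0,0,0,0,0,0,0,0,0,0,0,0,0,0,0,0]'

```text
time: 9.85
position: [0.5446, 0.0901, 0.0491]
tool_rot: [[-0.034, 0.001, 0.999], [-0.999, -0.001, -0.034], [0.001, -1.0, 0.001]]
force: [-2.0, -0.9, 12.0]
width: 0.0004
```

Call:
step_arm --motion '[0,-0.15,0,0,0,0,0,0.1,0,0,0,0,0,0,0,0.15,0,0,0,0,0,0,0,0,0,0,0,0,0,0,0,0,0,0,0]'

```text
time: 10.48
position: [0.5443, 0.0842, 0.0491]
tool_rot: [[-0.034, 0.001, 0.999], [-0.999, -0.001, -0.034], [0.001, -1.0, 0.001]]
force: [-1.9, -1.1, 11.9]
width: 0.0001
```

Call:
step_arm --motion '[0,-0.15,0,0,0,0,0,0.1,0,0,0,0,0,0,0,0.15,0,0,0,0,0,0,0,0,0,0,0,0,0,0,0,0,0,0,0]'

```text
time: 11.1
position: [0.5441, 0.0782, 0.0492]
tool_rot: [[-0.034, 0.001, 0.999], [-0.999, -0.001, -0.034], [0.001, -1.0, 0.001]]
force: [-2.0, -2.1, 12.2]
width: 0.0005
```

Call:
step_arm --motion '[0,-0.15,0,0,0,0,0,0.1,0,0,0,0,0,0,0,0.15,0,0,0,0,0,0,0,0,0,0,0,0,0,0,0,0,0,0,0]'

```text
time: 11.72
position: [0.5439, 0.0722, 0.0492]
tool_rot: [[-0.034, 0.001, 0.999], [-0.999, -0.001, -0.034], [0.001, -1.0, 0.001]]
force: [-0.9, -0.5, 13.4]
width: 0.0005
```

Call:
step_arm --motion '[0,-0.15,0,0,0,0,0,0.1,0,0,0,0,0,0,0,0.15,0,0,0,0,0,0,0,0,0,0,0,0,0,0,0,0,0,0,0]'

```text
time: 12.35
position: [0.5438, 0.0662, 0.0498]
tool_rot: [[-0.034, 0.001, 0.999], [-0.999, -0.001, -0.034], [0.001, -1.0, 0.001]]
force: [-3.1, -1.5, 16.9]
width: 0.0003
```

Call:
step_arm --motion '[0,-0.15,0,0,0,0,0,0.1,0,0,0,0,0,0,0,0.15,0,0,0,0,0,0,0,0,0,0,0,0,0,0,0,0,0,0,0]'

```text
time: 12.98
position: [0.5436, 0.0601, 0.0499]
tool_rot: [[-0.034, 0.001, 0.999], [-0.999, -0.001, -0.034], [0.001, -1.0, 0.001]]
force: [-3.4, -0.9, 18.0]
width: 0.0006
```

Call:
step_arm --motion '[0,-0.15,0,0,0,0,0,0.1,0,0,0,0,0,0,0,0.15,0,0,0,0,0,0,0,0,0,0,0,0,0,0,0,0,0,0,0]'

```text
time: 13.6
position: [0.5434, 0.0541, 0.0499]
tool_rot: [[-0.034, 0.001, 0.999], [-0.999, -0.001, -0.034], [0.001, -1.0, 0.001]]
force: [-3.6, -0.8, 17.6]
width: 0.0009
```

Call:
step_arm --motion '[0,-0.15,0,0,0,0,0,0.1,0,0,0,0,0,0,0,0.15,0,0,0,0,0,0,0,0,0,0,0,0,0,0,0,0,0,0,0]'

```text
time: 14.22
position: [0.5432, 0.0481, 0.0499]
tool_rot: [[-0.034, 0.001, 0.999], [-0.999, -0.001, -0.034], [0.001, -1.0, 0.001]]
force: [-3.2, -1.3, 17.7]
width: 0.0008
```

Call:
step_arm --motion '[0,-0.15,0,0,0,0,0,0.1,0,0,0,0,0,0,0,0.15,0,0,0,0,0,0,0,0,0,0,0,0,0,0,0,0,0,0,0]'

```text
time: 14.85
position: [0.543, 0.0421, 0.0497]
tool_rot: [[-0.034, 0.001, 0.999], [-0.999, -0.001, -0.034], [0.001, -1.0, 0.001]]
force: [-3.1, -1.3, 16.3]
width: 0.0007
```

Call:
step_arm --motion '[0,-0.15,0,0,0,0,0,0.1,0,0,0,0,0,0,0,0.15,0,0,0,0,0,0,0,0,0,0,0,0,0,0,0,0,0,0,0]'

```text
time: 15.48
position: [0.5428, 0.0361, 0.0491]
tool_rot: [[-0.034, 0.001, 0.999], [-0.999, -0.001, -0.034], [0.001, -1.0, 0.001]]
force: [-1.5, -2.1, 12.8]
width: -0.0003
```

Call:
step_arm --motion '[0,-0.15,0,0,0,0,0,0.1,0,0,0,0,0,0,0,0.15,0,0,0,0,0,0,0,0,0,0,0,0,0,0,0,0,0,0,0]'

```text
time: 16.1
position: [0.5425, 0.0301, 0.0489]
tool_rot: [[-0.034, 0.001, 0.999], [-0.999, -0.001, -0.034], [0.001, -1.0, 0.001]]
force: [-2.0, -1.6, 11.1]
width: 0.0006
```

```bash
python3 - <<'E'
from h import *
print(wp([.5434,.0547,0]))
plan([[.50,.1,.19],[.375,.332,.19]],-91.94,1,[4,6])
E
```

```text
[0.00069936 0.05615586 0.        ]
leg 0 4 rows max 1
-0.28,-0.59,-0.19,0,0,0,1,-0.29,-0.59,-0.18,0,0,0,1,-0.28,-0.59,-0.19,0,0,0,1,-0.29,-0.58,-0.18,-0.01,0,0.01,1
leg 1 6 rows max 1
-0.63,0,-0.37,0,0,0,1,-0.63,0,-0.37,0,0,0,1,-0.63,0,-0.37,0,0,0,1,-0.63,0,-0.37,0,0,0,1,-0.64,0,-0.37,0,0,0,1,-0.63,0,-0.37,0,0,0,1
```

Call:
step_arm --motion '[0,-0.25,0,0,0,0,0,-0.28,-0.59,-0.19,0,0,0,0,-0.29,-0.59,-0.18,0,0,0,1,-0.28,-0.59,-0.19,0,0,0,1,-0.29,-0.4,-0.18,0,0,0,1,-0.63,0,-0.37,0,0,0,1,-0.63,0,-0.37,0,0,0,1,-0.63,0,-0.37,0,0,0,1,-0.63,0,-0.37,0,0,0,1,-0.64,0,-0.37,0,0,0,1,-0.63,0,-0.37,0,0,0,1,0,0,0,0,0,0,1]'

```text
time: 17.6
position: [0.3727, 0.3342, 0.1928]
tool_rot: [[-0.029, -0.002, 1.0], [-1.0, -0.0, -0.029], [0.0, -1.0, -0.002]]
force: [-0.2, 0.2, 0.3]
width: 0.0934
```

Call:
step_arm --motion '[0,0,0,0,0,0,1,0,0,0,0,0,0,1]'

```text
time: 17.85
position: [0.3751, 0.3314, 0.1932]
tool_rot: [[-0.035, -0.0, 0.999], [-0.999, -0.001, -0.035], [0.001, -1.0, -0.0]]
force: [0.4, 0.1, -0.3]
width: 0.094
```

```bash
python3 - <<'E'
from h import *
s=bot.read_state();snap("wrist","w2")
for n,z in(("transformer_mid",.03),("tub_mid",.025)):
    for r in bot.spot_point(n,"wrist")[:2]: print(n,r["p"],r["point"],atz("wrist",r["point"],z,s))
E
```

```text
transformer_mid 0.93 [312.3, 156.1] [0.43351122 0.33231816 0.03      ]
```

View pics/w2.png

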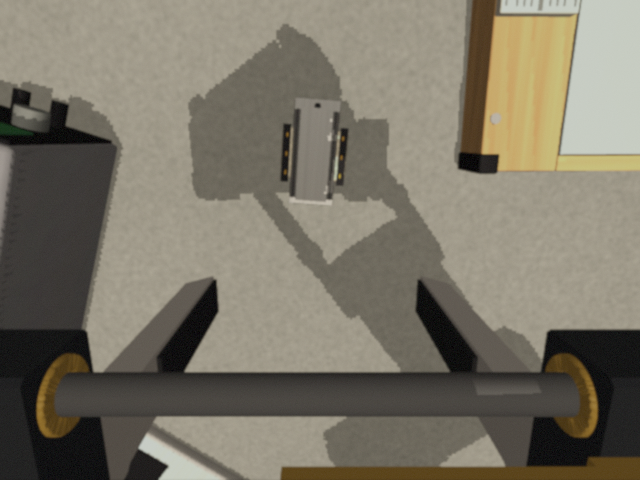

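```bash
python3 - <<'E'
from h import *
np.set_printoptions(precision=4,suppress=True)
a=atz("wrist",(318.5,99.5),.004);b=atz("wrist",(312,202),.004);d=a-b
print(a,b,(a+b)/2,np.linalg.norm(d),np.degrees(np.arctan2(d[1],d[0])))
for e in [((296,98),(341,101)),((291,200),(333,204))]:
    d=atz("wrist",e[0],.004)-atz("wrist",e[1],.004);print(np.linalg.norm(d),np.degrees(np.arctan2(d[1],d[0]))-90)
for z in(.05,.1,.13):print(z,atz("wrist",(115,140),z),atz("wrist",(75,330),z))
E
python3 - <<'E'
import cv2
im=cv2.imread('pics/w2.png')[80:220,250:380]
cv2.imwrite('pics/w2c.png',cv2.resize(im,None,fx=4,fy=4,interpolation=cv2.INTER_CUBIC))
E
```

```text
[0.4802 0.3256 0.004 ] [0.3914 0.3347 0.004 ] [0.4358 0.3302 0.004 ] 0.08927171978986193 -5.829572673669285
0.038939157716376634 -5.6615072120642225
0.03872445863935277 -7.554689207848057
0.05 [0.4521 0.4843 0.05  ] [0.2937 0.5447 0.05  ]
0.1 [0.4513 0.4603 0.1   ] [0.3175 0.5113 0.1   ]
0.13 [0.4508 0.4458 0.13  ] [0.3317 0.4912 0.13  ]
```

View pics/w2c.png

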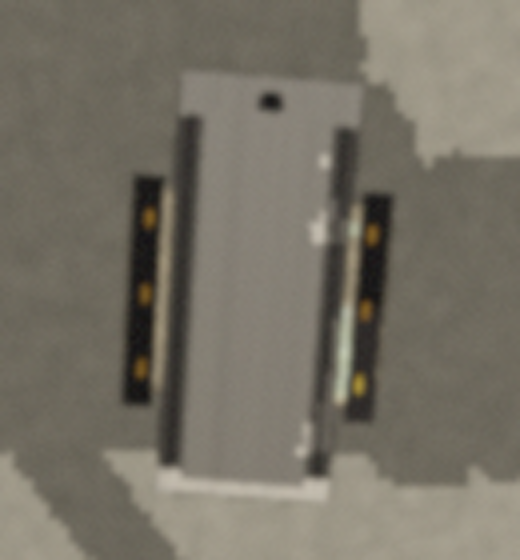

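The transformer is upright at wrist (315,152), yaw about −6°, centre about (0.435, 0.331), and the path to it is clear.

```bash
python3 - <<'E'
from h import *
plan([[.4345,.3312,.1],[.4345,.3312,.0125]],-96.2,1,[4,4])
E
```

```text
leg 0 4 rows max 1
-0.01,0.39,0.25,0,0.17,0,1,-0.01,0.39,0.25,0,0.18,0,1,-0.02,0.39,0.24,0,0.17,0,1,-0.02,0.39,0.25,0,0.18,0,1
leg 1 4 rows max 1
0,0.36,0,0,0,0,1,0,0.37,0,0,0,0,1,0,0.36,0,0,0,0,1,0,0.37,0,0,0,0,1
```

Call:
step_arm --motion '[-0.01,0.39,0.25,0,0.17,0,1,-0.01,0.39,0.25,0,0.18,0,1,-0.02,0.39,0.24,0,0.17,0,1,-0.02,0.39,0.25,0,0.18,0,1,0,0.36,0,0,0,0,1,0,0.37,0,0,0,0,1,0,0.36,0,0,0,0,1,0,0.37,0,0,0,0,1,0,0,0,0,0,0,1,0,0,0,0,0,0,1]'

```text
time: 19.25
position: [0.4349, 0.3324, 0.0129]
tool_rot: [[-0.107, 0.001, 0.994], [-0.994, 0.0, -0.107], [-0.001, -1.0, 0.001]]
force: [-0.6, -0.5, 0.7]
width: 0.094
```

Call:
step_arm --motion '[0,0,0,0,0,0,0.4,0,0,0,0,0,0,0.4,0,0,0,0,0,0,0.4,0,0,0,0,0,0,0.4,0,0,0,0,0,0,0.4,0,0,0,0,0,0,0.4]' --grip_force 35

```text
time: 20.0
position: [0.4341, 0.332, 0.0123]
tool_rot: [[-0.107, -0.0, 0.994], [-0.994, -0.001, -0.107], [0.001, -1.0, -0.0]]
force: [-0.4, -1.5, 2.4]
width: 0.0513
```

Call:
step_arm --motion '[0,0,0,0,0,0,0.4,0,-0.1,0,0,0,0,0.4,0,-0.2,0,0,0,0,0.4,0,-0.2,0,0,0,0,0.4,0,-0.2,0,0,0,0,0.4,0,0,0,0,0,0,0.4]'

```text
time: 20.75
position: [0.4351, 0.333, 0.0557]
tool_rot: [[-0.107, 0.003, 0.994], [-0.994, 0.002, -0.107], [-0.002, -1.0, 0.003]]
force: [0.4, 0.6, -7.3]
width: 0.0518
```

```bash
python3 - <<'E'
from h import *
s=bot.read_state();print(s["position"],s["force"],s["torque"],s["width"])
snap("side","s3")
im=cv2.imread("pics/s3.png")[340:480,180:390];cv2.imwrite("pics/s3c.png",cv2.resize(im,None,fx=3,fy=3))
w=pw(0.003,.0561,0)
plan([[.4345,.30,.15],[w[0],w[1],.15],[w[0],w[1],.085]],np.degrees(YAW)-90,.4,[3,8,3])
E
```

```text
[0.43509926 0.33300395 0.05567929] [ 0.43476124  0.62994699 -7.27152336] [ 0.03984967 -0.01457727 -0.00525531] 0.05182822537901913
leg 0 3 rows max 0.53
0.18,-0.53,0.02,0,-0.23,0,0.4,0.18,-0.53,0.02,-0.01,-0.23,0,0.4,0.18,-0.52,0.01,0,-0.24,-0.01,0.4
leg 1 8 rows max 0.51
0.5,0,0.25,0,0,0,0.4,0.5,0,0.25,0,0,0,0.4,0.5,0,0.25,0,0,0,0.4,0.51,0,0.25,0,0,0,0.4,0.5,0,0.25,0,0,0,0.4,0.51,0,0.25,0,0,0,0.4,0.5,0,0.24,0,0,0,0.4,0.51,0,0.25,0,0,0,0.4
leg 2 3 rows max 0.4
0,0.36,0,0,0,0,0.4,0,0.36,0,0,0,0,0.4,0,0.36,0,0,0,0,0.4
```

View pics/s3c.png

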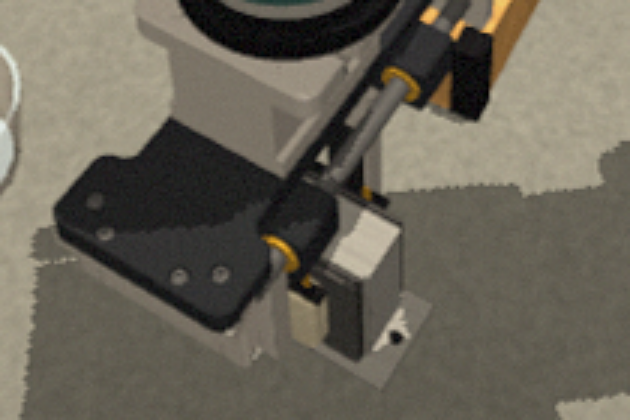

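Call:
step_arm --motion '[0.18,-0.53,0.02,0,-0.23,0,0.4,0.18,-0.53,0.02,0,-0.23,0,0.4,0.18,-0.52,0.01,0,-0.24,0,0.4]'

```text
time: 21.18
position: [0.4338, 0.2992, 0.1493]
tool_rot: [[-0.033, -0.001, 0.999], [-0.999, -0.001, -0.033], [0.001, -1.0, -0.001]]
force: [0.4, -0.5, -7.9]
width: 0.0519
```

Call:
step_arm --motion '[0.5,0,0.25,0,0,0,0.4,0.5,0,0.25,0,0,0,0.4,0.5,0,0.25,0,0,0,0.4,0.51,0,0.25,0,0,0,0.4,0.5,0,0.25,0,0,0,0.4,0.51,0,0.25,0,0,0,0.4,0.5,0,0.24,0,0,0,0.4,0.51,0,0.25,0,0,0,0.4,0,0,0,0,0,0,0.4]'

```text
time: 22.3
position: [0.5463, 0.0518, 0.1483]
tool_rot: [[-0.037, -0.0, 0.999], [-0.999, -0.001, -0.037], [0.001, -1.0, -0.0]]
force: [0.4, -0.8, -8.5]
width: 0.0516
```

Call:
step_arm --motion '[0,0.36,0,0,0,0,0.4,0,0.36,0,0,0,0,0.4,0,0.36,0,0,0,0,0.4,0,0,0,0,0,0,0.4,0,0,0,0,0,0,0.4]'

```text
time: 22.92
position: [0.5459, 0.0546, 0.0847]
tool_rot: [[-0.033, 0.001, 0.999], [-0.999, 0.0, -0.033], [-0.0, -1.0, 0.001]]
force: [-0.6, 0.6, -6.7]
width: 0.0518
```

```bash
python3 - <<'E'
from h import *
np.set_printoptions(precision=4,suppress=True)
s=bot.read_state();print(s["position"],wp(s["position"]),s["force"],s["torque"],s["width"])
print(np.array(s["tool_rot"]))
snap("side","s4");snap("wrist","w4")
a=cv2.imread("pics/s4.png")[180:360,190:430];b=cv2.imread("pics/w4.png")
cv2.imwrite("pics/c4.png",np.hstack([cv2.resize(a,(480,360)),cv2.resize(b,None,fx=.5,fy=.75)]))
w=pw(0.003,.0561,0)
plan([[w[0],w[1],.067]],np.degrees(YAW)-90,.4,[2])
E
```

```text
[0.5459 0.0546 0.0847] [0.0032 0.0561 0.0847] [-0.5612  0.6354 -6.689 ] [-0.0118 -0.031   0.0486] 0.051791852502703184
[[-0.0334  0.0007  0.9994]
 [-0.9994  0.0001 -0.0334]
 [-0.0002 -1.      0.0007]]
leg 0 2 rows max 0.4
0,0.15,-0.01,-0.01,0,0,0.4,0,0.16,0,-0.01,0,0,0.4
```

View pics/c4.png

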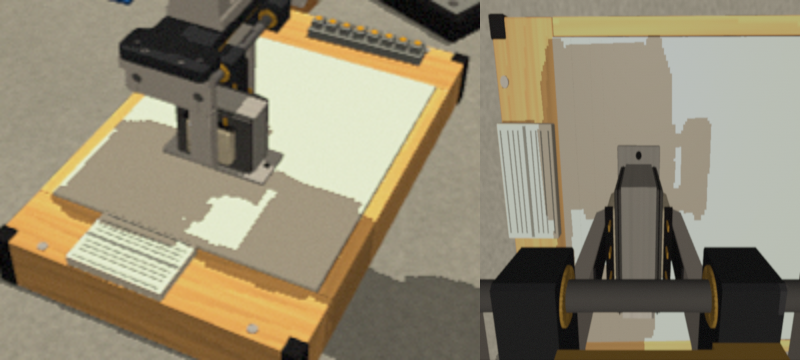

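Call:
step_arm --motion '[0,0.15,0,0,0,0,0.4,0,0.16,0,0,0,0,0.4,0,0,0,0,0,0,0.4,0,0,0,0,0,0,0.4]'

```text
time: 23.52
position: [0.5456, 0.0541, 0.0655]
tool_rot: [[-0.034, -0.0, 0.999], [-0.999, -0.0, -0.034], [0.0, -1.0, -0.0]]
force: [-0.2, -0.0, -7.6]
width: 0.0516
```

Call:
step_arm --motion '[0,0.03,0,0,0,0,0.4,0,0.02,0,0,0,0,0.4,0,0,0,0,0,0,0.4]'

```text
time: 23.9
position: [0.5455, 0.0541, 0.0626]
tool_rot: [[-0.034, -0.0, 0.999], [-0.999, -0.0, -0.034], [0.0, -1.0, -0.0]]
force: [0.5, -0.0, -7.7]
width: 0.0517
```

Call:
step_arm --motion '[0,0.02,0,0,0,0,0.4,0,0,0,0,0,0,0.4,0,0,0,0,0,0,0.4]'

```text
time: 24.28
position: [0.5458, 0.0541, 0.062]
tool_rot: [[-0.034, 0.001, 0.999], [-0.999, -0.0, -0.034], [0.0, -1.0, 0.001]]
force: [-1.7, 0.2, -0.9]
width: 0.052
```

Call:
step_arm --motion '[0,0.01,0,0,0,0,0.4,0,0,0,0,0,0,0.4]'

```text
time: 24.52
position: [0.5457, 0.0541, 0.062]
tool_rot: [[-0.034, 0.001, 0.999], [-0.999, -0.0, -0.034], [0.0, -1.0, 0.001]]
force: [-1.6, -1.3, 5.0]
width: 0.0516
```

Call:
step_arm --motion '[0,0,0,0,0,0,0.6,0,0,0,0,0,0,0.75,0,0,0,0,0,0,0.95,0,0,0,0,0,0,0.95,0,0,0,0,0,0,0.95]'

```text
time: 25.15
position: [0.5456, 0.0541, 0.0608]
tool_rot: [[-0.034, 0.0, 0.999], [-0.999, -0.0, -0.034], [0.0, -1.0, 0.0]]
force: [0.1, -0.3, -0.1]
width: 0.0886
```

```bash
python3 - <<'E'
from h import *
s=bot.read_state();print(s["position"],s["force"],s["width"])
snap("side","s5");snap("wrist","w5")
a=cv2.imread("pics/s5.png")[180:360,190:430];b=cv2.imread("pics/w5.png")
cv2.imwrite("pics/c5.png",np.hstack([cv2.resize(a,(480,360)),cv2.resize(b,None,fx=.5,fy=.75)]))
E
```

```text
[0.5456377  0.05414502 0.06077643] [ 0.09431808 -0.33703264 -0.07139864] 0.08864585118099734
```

View pics/c5.png

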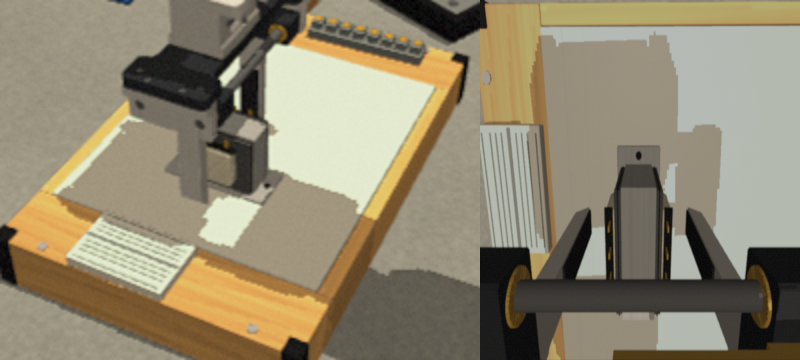

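The transformer is released, standing level, and its foot is at the same pixels as before the release. Now I retreat straight up.

Call:
step_arm --motion '[0,-0.3,0,0,0,0,0.95,0,-0.6,0,0,0,0,0.95,0,-0.8,0,0,0,0,0.95,0,-0.6,0,0,0,0,0.95,0,0,0,0,0,0,0.95,0,0,0,0,0,0,0.95,0,0,0,0,0,0,0.95,0,0,0,0,0,0,0.95]'

```text
time: 26.25
position: [0.5449, 0.0541, 0.1975]
tool_rot: [[-0.034, -0.003, 0.999], [-0.999, -0.0, -0.034], [0.0, -1.0, -0.003]]
force: [0.4, -0.3, -0.5]
width: 0.0889
```

```bash
python3 - <<'E'
from h import *
np.set_printoptions(precision=4,suppress=True)
s=bot.read_state();print(s["position"],s["force"],s["time"])
for cam in("side","scene","wrist"):
    snap(cam,cam+"6")
    for r in bot.spot_point("transformer_mid",cam)[:1]: print(cam,r["p"],wp(atz(cam,r["point"],.08,s if cam=="wrist" else None)))
a=cv2.imread("pics/side6.png")[180:360,190:430];b=cv2.imread("pics/wrist6.png")
cv2.imwrite("pics/c6.png",np.hstack([cv2.resize(a,(480,360)),cv2.resize(b,None,fx=.5,fy=.75)]))
E
```

```text
[0.5449 0.0541 0.1975] [ 0.4319 -0.3338 -0.5227] 26.25
side 0.81 [0.0012 0.0586 0.08  ]
wrist 0.98 [0.0035 0.0546 0.08  ]
```

View pics/c6.png

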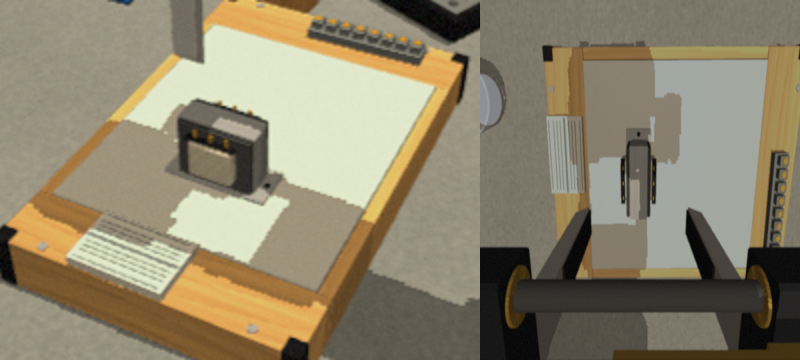

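It stands upright at panel (0.003, 0.056) in line with panel x, and the gripper is clear.

```bash
python3 -c "
from rig import bot
print(bot.hand_in())"
```

```text
the job is handed in; nothing more can be done
None
```

The transformer is standing on the face over the batten, released, with the gripper about 0.14 m clear. I handed the job in at about 26 s of the 69 s allowed. No verdict is reported.

- **Finding the batten:** I pressed along the face with the shut fingertips at 20 mm steps, then 6 mm steps. The face was rigid (about 17 N with almost no give) between world y of about 0.040 and 0.070. That puts the batten's middle at panel y of about 56 mm.
- **Placing:** I gripped the transformer by the winding at 35 N and turned it in line with panel x. I lowered it until the face carried its weight, with firm contact at the expected height, then released it and went straight up.
- **Last checks:**
  - The pictures show it upright and in line with the panel.
  - The wrist camera puts it at panel (3.5, 54.6) mm and the side camera at (1.2, 58.6) mm, a 4 mm disagreement in y that lies either side of the batten's middle. The scene-camera network did not report it.
  - By eye in the last pictures, the breadboard and terminals are where they were. I did not re-measure the bystanders, and the meter, tub and carton were not fully in those views.
  - I judged levelness and sinking only from the pictures and the contact height, not from a direct measurement.

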